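# Park the craft tub behind its drop catch

### The job

Put the larger of the two lidded craft tubs away: stand it on the table in front of the open mouth of the metal parking bay and slide it in between the rails, so that the tub's own front edge lifts the hinged catch, and on until the catch has dropped down again behind the tub. Then let go of it. Do not push on the bay or its catch with the gripper, and leave the smaller tub where it is.

Things in the scene. Friction and masses are not known exactly. Their poses are not given: they have to be found in the camera images.
- tub: Larger tub: clear plastic, white lid, brown bits inside, 100 long (x) x 90 wide (y) x 40 mm high to the lid's top, 0.2-0.4 kg, same front and back. Grey handle arching over the lid's middle along x: bar 60 long, 14 mm wide, from 68 to 90 mm above the underside, open below between posts at its ends; grip it across y. Origin: centre of the underside, z up.
- dock: Fixed metal bay; x points in from its mouth at -x, z up. Origin on the table: where the tub's origin belongs, length along x. No floor. Rails x -58 to 62 mm, inner faces y +-50, 50 high; lips above (underside z 46) reach in to y +-37, so the lid goes under them, the handle between. Guides 18 high flare to y +-68 at x -116. Back stop face x 56, 36 high. Hinge out to y 76, back to x 66.
- catch (a joint): Steel catch hinged at bay x 45, y 66, z 24 mm, arm outside the +y rail. 0 rad = down; grows as its nose rises; falls back by its weight (80 g). Nose across the mouth at y 28 to 68: inner face x -65, lower edge z 26, ramp from there up to z 51 at x -106. The tub lifts it about 0.14 rad (ramp end then at z 72); it drops once the tub's centre passes about x -13.
- small_tub: The smaller tub, not to be moved: same make, 64 x 60 x 34 mm, pale bits inside, handle bar 50 x 14 mm with its top 80 mm above the table. Origin: centre of its underside.
Things that resemble listed ones, but are neither listed nor needed, are in the scene too. Of the things shaped like the dock, the metal one is meant. Leave any green look-alike of the tub alone.

How it is judged:
By the outcome, as a careful person would: the job done as asked, in the order asked, and still so for the second after the job is handed in, with the robot touching nothing.
It also fails if it takes over 42 s, if anything falls off the work surface, if the arm or the gripper's body presses on something with over 40 N, if the wrist force passes 120 N, or if a joint passes its speed limit or range.

### The arm

A 6-joint arm with a two-finger parallel gripper is mounted at the origin on the work surface. World frame = base frame: x ahead of the robot, y to its left, z up, the work surface at z = 0. Lengths are in m, angles in rad, forces in N, time in s.
With the tool pointing down it reaches from about 0.35 to 0.975 m from the base axis. Payload 4.9 kg.
Tool frame: the origin (TCP) lies at the very end of the fingers, on their centre line; the grasp point (between the pads) lies 19 mm behind it; z points along the fingers, y is the line along which they close (so a half turn about z gives the same grasp; the last joint's range is limited). The gripper opens to 85 mm and grips with 20 to 120 N. Pads are 22 mm wide; open, the fingers measure 114 mm over their backs; the gripper's body (76 mm by 85 mm) begins 54 mm behind the grasp point. The pads swing forward as they close: fully open they stand 13 mm farther back than shut.
Start: joints at [-1.373, 0.053, 1.613, -0, 1.476, -0.119], TCP at [0.195, -0.594, 0.203] pointing down, gripper open.
Joint ranges: [-3.01, 3.01], [-1.01, 2.22], [0.06, 2.58], [-1.02, 4.17], [0.09, 2.62], [-3.14, 3.14]. Speed limits (rad/s): [2.57, 2.57, 3.14, 3.14, 3.14, 3.14].

### API

Orientations are given as a rotation vector (axis times angle).
In Python, from station import get_obs, optics, ctrl gives the robot as it stands.
- The arm moves only by the shell command python3 -m pendant 'ROWS' [FORCE]. ROWS is JSON, a list of rows, each a list of 3 entries, a list of its own where there are three numbers: the shift along the tool's x, y, z in mm, then the turn, a rotation vector about the tool's x, y, z in rad, then the opening, from 0 (shut) to 1 (fully open). A call has 1 to 12 rows; each row shifts and turns the commanded pose from where the row before left it, along the tool's axes as they then stand; what a row does not reach is not made up. A row lasts 1/12 s, in which the tool goes at most 41.7 mm and 7.16 degrees, less where a joint would pass 70% of its speed; a pose out of reach is approached as far as the arm can. A call is refused whole if a number of a shift passes 41.7 or a number of a turn 0.125, either way. A call with a gripper value outside its range is refused whole. The fingers move at their own pace and stop on an object; FORCE is the grip in N (left out, the last holds). Time passes only in rows, so rows that do not move let the fingers close. It gives the time, the measured TCP pose, the force, the opening and the grip force at its end, in the units of the state.
- get_obs(): the state, without advancing time (a new reading comes with each control period).
- optics.get_image(name): name is "scene" or "side" or "wrist"; returns the picture (480x640x3 uint8, red, green, blue); there is no depth.
- optics.camera_model(name): a dict with "fx", "fy", "cx", "cy" (pixels), "cam_to_world" (4x4, takes a point from camera to world coordinates). Camera axes: x right, y up, looking along -z (the intrinsics and any distortion apply to the point x, -y, -z); pixel columns grow to the right and rows downward; lengths in m; the calibration is good to about 2 mm. A picture is of the moment at which its call begins: read the wrist's pose just before it. camera_model takes no time and is no camera call; for the wrist camera it gives the pose at the moment of the call.
- ctrl.finish_job(): hands the job in; it is judged then, once.
The state is a dict: "t": time; "q": joint angles; "dq": joint speeds; "effort": joint torques, N m; "tool_pos": TCP position; "tool_rot": TCP orientation; "contact_force": force on the tool from outside, world axes, zero at the start; "wrist_torque": the same for the moment, N m; "opening": finger opening in m; "grip_force": force on a finger pad.
Only numpy, scipy, OpenCV 4.12 (cv2) and the standard library are available. Lean on these libraries where they do the work, as an engineer would, in place of code of your own. Each camera call takes 0.05 s, during which the arm holds its last target. There are 200 camera calls.

## Working session

There is one attempt and no reset: what is moved stays moved. The work goes in short steps, Python scripts to look and compute and a shell command to move; the robot and the scene stay as the last step left them, time stands still between calls to the robot, and variables do not carry over. Pictures are saved under pics/ and viewed, at most 10 in all, crops included, and the job is handed in when it is done.

```bash
mkdir -p pics; ls; python3 - <<'E'
from station import get_obs, optics, ctrl
import cv2, numpy as np
ims=[]
for n in ["scene","side","wrist"]:
    im=optics.get_image(n)[:,:,::-1]; cv2.imwrite(f'pics/{n}0.png',im)
    m=optics.camera_model(n); print(n,m['fx'],m['cx'],m['cy'],[k for k in m],np.round(m['cam_to_world'],3).tolist())
print(get_obs())
E
```

```text
pics
scene 452.32996465704815 317.48302080876914 241.52130112851745 ['fx', 'fy', 'cx', 'cy', 'cam_to_world'] [[-0.473, -0.768, 0.432, 0.864], [0.881, -0.41, 0.235, 0.202], [-0.003, 0.492, 0.871, 0.721], [0.0, 0.0, 0.0, 1.0]]
side 464.845308359398 317.9763364285453 236.0043339241787 ['fx', 'fy', 'cx', 'cy', 'cam_to_world'] [[-0.741, 0.321, -0.59, -0.002], [-0.671, -0.385, 0.634, 0.604], [-0.023, 0.865, 0.501, 0.526], [0.0, 0.0, 0.0, 1.0]]
wrist 415.6997320456447 321.93970284629916 236.77272217273696 ['fx', 'fy', 'cx', 'cy', 'cam_to_world'] [[0.312, 0.908, 0.281, 0.266], [-0.95, 0.299, 0.092, -0.57], [-0.0, -0.295, 0.955, 0.373], [0.0, 0.0, 0.0, 1.0]]
{'t': 0.15, 'q': array([-1.37298700e+00,  5.32176306e-02,  1.61398052e+00,  5.61015824e-06,
        1.47600431e+00, -1.18985528e-01]), 'dq': array([-1.10825063e-03,  5.00069740e-04, -4.71658644e-03,  1.70250376e-03,
       -2.73602918e-04, -3.86175939e-05]), 'effort': array([-1.86213911e-04, -3.94242918e+01, -3.70721698e+01, -1.54680247e-04,
        4.66012294e-03,  2.28028574e-05]), 'tool_pos': array([ 0.19460673, -0.5933695 ,  0.20223663]), 'tool_rot': array([-3.10067560e+00, -4.95287357e-01,  9.08222661e-05]), 'contact_force': array([ 0.29390464, -0.39249661, -0.84056896]), 'wrist_torque': array([ 0.01583847, -0.00132366,  0.01277441]), 'grip_force': 0.0, 'opening': 0.08545468066074387}
```

View pics/scene0.png

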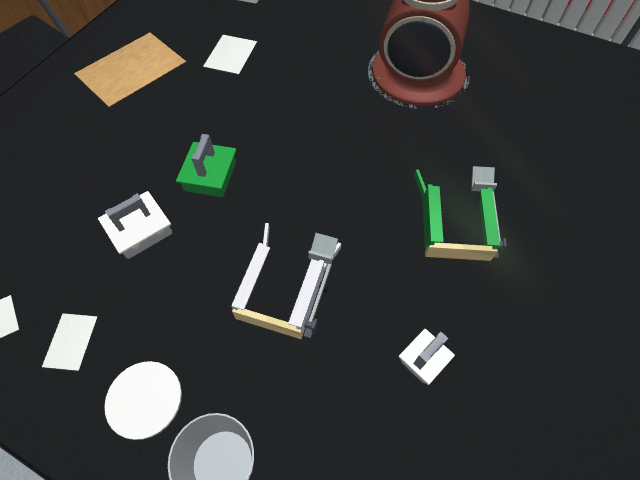

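View pics/side0.png

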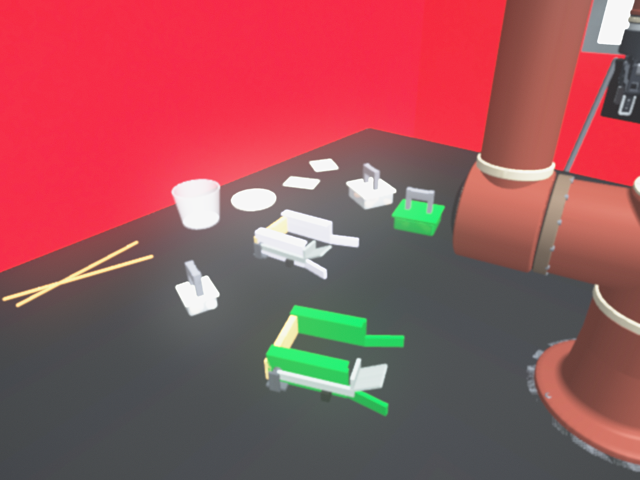

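Candidates for the tub: white tub at scene (135,225), green one at (207,168) (decoy), and white small one at (427,356). By size, (135,225) fits the larger white-lidded tub. For the bay, the pale metal one at (285,285) fits and the green one at (460,215) is a decoy. I'll confirm both in one enlarged crop.

```bash
cat > h.py <<'E'
import numpy as np, cv2
from station import get_obs, optics, ctrl
def ray(m,u,v):
    T=np.array(m['cam_to_world']); d=T[:3,:3]@np.array([(u-m['cx'])/m['fx'],-(v-m['cy'])/m['fy'],-1]); return T[:3,3],d
def plane(m,u,v,z):
    o,d=ray(m,u,v); return o+d*(z-o[2])/d[2]
def tri(m1,p1,m2,p2):
    o1,d1=ray(m1,*p1);o2,d2=ray(m2,*p2)
    s=np.linalg.lstsq(np.c_[d1,-d2],o2-o1,rcond=None)[0]; a=o1+s[0]*d1;b=o2+s[1]*d2
    return (a+b)/2,np.linalg.norm(a-b)
def proj(m,p):
    T=np.array(m['cam_to_world']);c=T[:3,:3].T@(np.asarray(p)-T[:3,3]); return m['cx']+m['fx']*c[0]/-c[2], m['cy']+m['fy']*c[1]/c[2]
E
python3 - <<'E'
import cv2,numpy as np
s=cv2.imread('pics/scene0.png');d=cv2.imread('pics/side0.png')
a=cv2.resize(s[180:345,90:350],(800,508),interpolation=cv2.INTER_CUBIC)
cv2.imwrite('pics/c1.png',a)
b=cv2.resize(d[155:285,240:440],(800,520),interpolation=cv2.INTER_CUBIC)
cv2.imwrite('pics/c2.png',b)
E
```

```text
(no output)
```

View pics/c1.png

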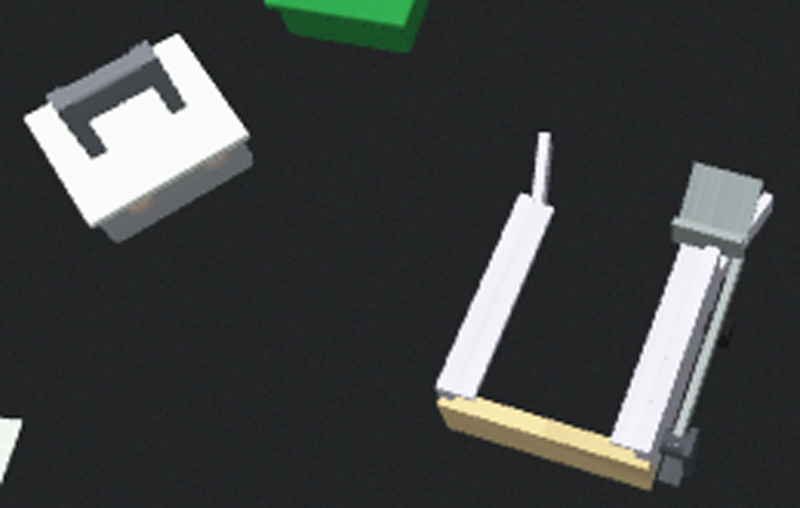

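View pics/c2.png

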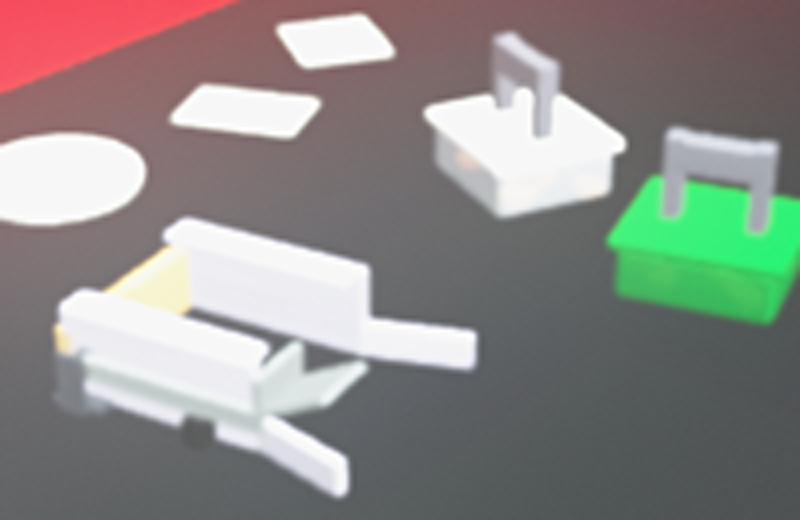

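The crops show a clear white-lidded tub with brown bits and a lid about 100x90 (scene lid corners near (98,218), (148,191), (171,225), (121,254)). They also show the metal bay with its catch, and its mouth faces the top of the image. Next I'll compute the positions.

```bash
cat > m1.py <<'E'
from h import *
S=optics.camera_model('scene');D=optics.camera_model('side')
s=lambda x,y:(90+(x+.5)/3.077-.5,180+(y+.5)/3.077-.5)
d=lambda x,y:(240+(x+.5)/4-.5,155+(y+.5)/4-.5)
np.set_printoptions(precision=4,suppress=True)
print('lid scene');L=[plane(S,*s(*p),.04) for p in [(24,118),(180,34),(250,137),(95,227)]];print(np.array(L))
print([np.linalg.norm(L[i]-L[(i+1)%4]) for i in range(4)], np.mean(L,0))
print('lid side');print(np.array([plane(D,*d(*p),.04) for p in [(425,112),(625,142),(500,182)]]))
print('handle scene top');H=[plane(S,*s(*p),.09) for p in [(47,95),(147,41),(160,60),(68,110)]];print(np.array(H),np.mean(H,0))
print('handle side top');print(np.array([plane(D,*d(*p),.09) for p in [(497,33),(557,63)]]))
print('rails scene z.05');R=[plane(S,*s(*p),.05) for p in [(522,194),(553,206),(475,398),(437,390),(680,245),(720,255),(652,455),(611,440)]];print(np.array(R))
print('rails side z.05');print(np.array([plane(D,*d(*p),.05) for p in [(370,265),(190,217),(165,232),(60,298),(255,372)]]))
print('guide tips scene z.018',plane(S,*s(544,131),.018),plane(S,*s(770,197),.018),'side',plane(D,*d(476,330),.018),plane(D,*d(348,458),.018))
E
python3 m1.py
```

```text
lid scene
[[ 0.6687 -0.3508  0.04  ]
 [ 0.5786 -0.3088  0.04  ]
 [ 0.6173 -0.2271  0.04  ]
 [ 0.705  -0.267   0.04  ]]
[np.float64(0.09940831977490154), np.float64(0.09042773064725965), np.float64(0.09643171702047719), np.float64(0.09128973760654209)] [ 0.6424 -0.2884  0.04  ]
lid side
[[ 0.6998 -0.2629  0.04  ]
 [ 0.5738 -0.3053  0.04  ]
 [ 0.599  -0.2103  0.04  ]]
handle scene top
[[ 0.6658 -0.3092  0.09  ]
 [ 0.6119 -0.2844  0.09  ]
 [ 0.6186 -0.2698  0.09  ]
 [ 0.6679 -0.2927  0.09  ]] [ 0.641  -0.2891  0.09  ]
handle side top
[[ 0.6712 -0.3001  0.09  ]
 [ 0.612  -0.2828  0.09  ]]
rails scene z.05
[[ 0.5797 -0.0652  0.05  ]
 [ 0.5781 -0.0461  0.05  ]
 [ 0.6928 -0.0232  0.05  ]
 [ 0.6983 -0.0427  0.05  ]
 [ 0.5663  0.0271  0.05  ]
 [ 0.5615  0.049   0.05  ]
 [ 0.6765  0.0713  0.05  ]
 [ 0.6794  0.0493  0.05  ]]
rails side z.05
[[ 0.5783 -0.0668  0.05  ]
 [ 0.695  -0.0452  0.05  ]
 [ 0.6925 -0.023   0.05  ]
 [ 0.6803  0.0656  0.05  ]
 [ 0.5494  0.0535  0.05  ]]
guide tips scene z.018 [ 0.5234 -0.0891  0.018 ] [0.5002 0.0497 0.018 ] side [ 0.5248 -0.0921  0.018 ] [0.4965 0.0452 0.018 ]
```

```bash
cat > go.py <<'E'
# remaining shift (mm, tool axes) and turn to a tool-down target x y z yaw
import sys; from h import *
from scipy.spatial.transform import Rotation as R
x,y,z,w=map(float,sys.argv[1:5]); o=get_obs(); r=R.from_rotvec(o['tool_rot'])
g=R.from_euler('z',w)*R.from_rotvec([np.pi,0,0])
turn=(r.inv()*g).as_rotvec(); d=np.array([x,y,z])-o['tool_pos']
print('t',o['t'],'pos',o['tool_pos'].round(4),'F',o['contact_force'].round(1),'open',round(o['opening'],4),'q',o['q'].round(2))
print('turn',turn.round(4),'shift in present axes',(r.inv().apply(d)*1e3).round(1),'after turning',(g.inv().apply(d)*1e3).round(1))
E
python3 go.py .642 -.2885 .17 -.43
```

```text
t 0.15 pos [ 0.1946 -0.5934  0.2022] F [ 0.3 -0.4 -0.8] open 0.0855 q [-1.37  0.05  1.61  0.    1.48 -0.12]
turn [-1.600e-03  4.000e-04  7.468e-01] shift in present axes [ 520.1 -150.3   32.6] after turning [ 279.6 -463.6   32.2]
```

```bash
python3 -m pendant '[[[0,0,0],[0,0,0.1245],1],[[0,0,0],[0,0,0.1245],1],[[0,0,0],[0,0,0.1245],1],[[0,0,0],[0,0,0.1245],1],[[0,0,0],[0,0,0.1245],1],[[0,0,0],[0,0,0.1245],1],[[20,-33,0],[0,0,0],1],[[20,-33,0],[0,0,0],1],[[20,-33,0],[0,0,0],1],[[20,-33,0],[0,0,0],1],[[20,-33,0],[0,0,0],1]]' 40
python3 -m pendant '[[[20,-33,0],[0,0,0],1],[[20,-33,0],[0,0,0],1],[[20,-33,0],[0,0,0],1],[[20,-33,0],[0,0,0],1],[[20,-33,0],[0,0,0],1],[[20,-33,0],[0,0,0],1],[[0,0,0],[0,0,0],1],[[0,0,0],[0,0,0],1]]'
python3 go.py .642 -.2885 .17 -.43
python3 - <<'E'
from h import *
m=optics.camera_model('wrist');im=optics.get_image('wrist')[:,:,::-1];cv2.imwrite('pics/w1.png',im);np.save('w1.npy',np.array(m['cam_to_world']))
E
```

```text
t: 1.07
tool_pos: [0.3555, -0.4843, 0.2028]
tool_rot: [-3.069, 0.671, 0.0]
contact_force: [0.7, -0.5, 0.2]
opening: 0.0854
grip_force: 0.0
t: 1.73
tool_pos: [0.5472, -0.354, 0.2025]
tool_rot: [-3.07, 0.665, 0.002]
contact_force: [-0.1, -0.1, -0.6]
opening: 0.085
grip_force: 0.0
t 1.7333 pos [ 0.5472 -0.354   0.2025] F [-0.1 -0.1 -0.6] open 0.085 q [-0.69  0.12  1.55 -0.    1.48  1.31]
turn [-0.0001  0.0011  0.0033] shift in present axes [ 59.2 -98.9  32.5] after turning [ 58.8 -99.1  32.5]
```

View pics/w1.png

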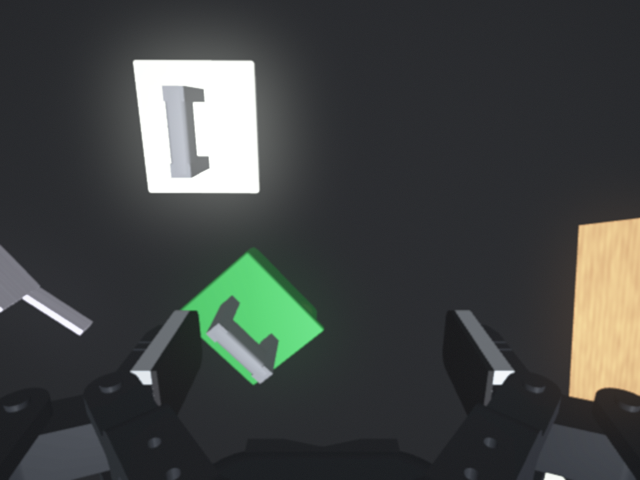

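The wrist view shows the white tub, with lid corners (134,61), (253,61), (259,192), (149,192) and handle top about (163..193, 86..177). The green decoy sits at (255,320), clear of it. I'll triangulate the lid and handle next.

```bash
cat > m2.py <<'E'
from h import *
S=optics.camera_model('scene');D=optics.camera_model('side');W=dict(optics.camera_model('wrist'));W['cam_to_world']=np.load('w1.npy')
s=lambda x,y:(90+(x+.5)/3.077-.5,180+(y+.5)/3.077-.5)
d=lambda x,y:(240+(x+.5)/4-.5,155+(y+.5)/4-.5)
np.set_printoptions(precision=4,suppress=True)
im=cv2.imread('pics/w1.png');mk=(im.min(2)>225).astype(np.uint8);mk[:,400:]=0
c=max(cv2.findContours(mk,0,2)[0],key=cv2.contourArea);q=cv2.approxPolyDP(cv2.convexHull(c),6,True)[:,0].astype(float);print(q)
L=np.array([plane(W,*p,.04) for p in q]);print(L,L.mean(0),[np.linalg.norm(L[i]-L[i-1]) for i in range(len(L))])
for a in [(24,118),(180,34),(250,137),(95,227)]:
    b=min([tuple(p) for p in q],key=lambda p:np.linalg.norm(plane(W,*p,.04)-plane(S,*s(*a),.04)));print('lid',tri(S,s(*a),W,b))
hs=[(47,95),(147,41),(160,60),(68,110)]
for b in [(163.5,86),(188,86),(194,177),(171,177)]:
    a=min(hs,key=lambda a:np.linalg.norm(plane(W,*b,.09)-plane(S,*s(*a),.09)));print('handle',plane(W,*b,.09),tri(S,s(*a),W,b))
E
python3 m2.py
```

```text
[[134.  61.]
 [253.  63.]
 [258. 191.]
 [149. 190.]]
[[ 0.7039 -0.2723  0.04  ]
 [ 0.6662 -0.3519  0.04  ]
 [ 0.5789 -0.3116  0.04  ]
 [ 0.6161 -0.2316  0.04  ]] [ 0.6413 -0.2918  0.04  ] [np.float64(0.0967391942327588), np.float64(0.08814312473431608), np.float64(0.09620904386222988), np.float64(0.0882574334973989)]
lid (array([ 0.6673, -0.3521,  0.0379]), np.float64(0.001671945683348366))
lid (array([ 0.5781, -0.3108,  0.0374]), np.float64(0.0011587811791902878))
lid (array([ 0.616 , -0.2296,  0.036 ]), np.float64(0.0003419202743602487))
lid (array([ 0.7045, -0.2705,  0.0355]), np.float64(0.0012566806638078843))
handle [ 0.6702 -0.2985  0.09  ] (array([ 0.6688, -0.2965,  0.0865]), np.float64(0.00455341187205337))
handle [ 0.6638 -0.3127  0.09  ] (array([ 0.6645, -0.3119,  0.0866]), np.float64(0.00037849231889523365))
handle [ 0.6112 -0.2873  0.09  ] (array([ 0.611 , -0.2864,  0.0875]), np.float64(0.00019764030902380713))
handle [ 0.6176 -0.273   0.09  ] (array([ 0.6176, -0.2719,  0.0873]), np.float64(8.755557235888668e-05))
```

```bash
python3 go.py .641 -.291 .12 -.435
```

```text
t 1.7833 pos [ 0.5462 -0.3551  0.2026] F [ 0.4 -0.3 -0.1] open 0.0859 q [-0.69  0.12  1.55 -0.    1.48  1.31]
turn [0.0002 0.0012 0.0063] shift in present axes [ 59.7 -97.7  82.5] after turning [ 59.  -98.1  82.6]
```

```bash
python3 -m pendant '[[[15,-24.5,0],[0,0,0.006],1],[[15,-24.5,0],[0,0,0],1],[[15,-24.5,0],[0,0,0],0.8],[[15,-24.5,0],[0,0,0],0.7],[[0,0,30],[0,0,0],0.6],[[0,0,30],[0,0,0],0.6],[[0,0,22],[0,0,0],0.6],[[0,0,0],[0,0,0],0.6],[[0,0,0],[0,0,0],0.6]]'
python3 go.py .641 -.291 .063 -.435
python3 - <<'E'
from h import *
m=optics.camera_model('wrist');im=optics.get_image('wrist')[:,:,::-1];cv2.imwrite('pics/w2.png',im);np.save('w2.npy',np.array(m['cam_to_world']))
o=get_obs();print(proj(m,o['tool_pos']))
E
```

```text
t: 2.53
tool_pos: [0.6398, -0.2926, 0.1193]
tool_rot: [-3.066, 0.682, 0.006]
contact_force: [-0.1, 0.8, 0.3]
opening: 0.0512
grip_force: 0.0
t 2.5333 pos [ 0.6398 -0.2926  0.1193] F [-0.1  0.8  0.3] open 0.0512 q [-0.53  0.29  1.48 -0.    1.37  1.47]
turn [-0.0002  0.0041 -0.003 ] shift in present axes [ 0.7 -2.  56.3] after turning [ 0.4 -2.  56.3]
(np.float64(322.0079568595651), np.float64(284.6789131376996))
```

View pics/w2.png

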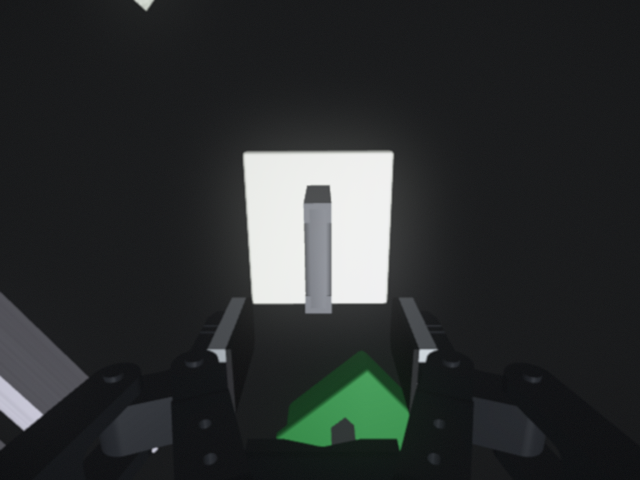

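```bash
python3 - <<'E'
from h import *
W=dict(optics.camera_model('wrist'));W['cam_to_world']=np.load('w2.npy')
P=np.array([plane(W,u,v,.09) for u,v in [(304,203),(332,203),(332,313),(305,313)]]);print(P.round(4),P.mean(0).round(4),np.linalg.norm(P[0]-P[3]),np.linalg.norm(P[0]-P[1]))
E
```

```text
[[ 0.6716 -0.2977  0.09  ]
 [ 0.6657 -0.3102  0.09  ]
 [ 0.6112 -0.2852  0.09  ]
 [ 0.6173 -0.2721  0.09  ]] [ 0.6414 -0.2913  0.09  ] 0.05999741443543472 0.013739130124506732
```

```bash
python3 -m pendant '[[[1,-2,20],[0,0,0],0.6],[[0,0,20],[0,0,0],0.6],[[0,0,16],[0,0,0],0.6],[[0,0,0],[0,0,0],0.6],[[0,0,0],[0,0,0],0],[[0,0,0],[0,0,0],0],[[0,0,0],[0,0,0],0],[[0,0,0],[0,0,0],0],[[0,0,0],[0,0,0],0],[[0,0,0],[0,0,0],0]]' 50
python3 go.py .641 -.291 .12 .19
```

```text
t: 3.42
tool_pos: [0.6439, -0.2909, 0.066]
tool_rot: [3.067, -0.68, 0.002]
contact_force: [-0.4, 0.1, -0.3]
opening: -0.0001
grip_force: 0.0
t 3.4167 pos [ 0.6439 -0.2909  0.066 ] F [-0.4  0.1 -0.3] open -0.0001 q [-0.53  0.35  1.51  0.    1.28  1.48]
turn [ 4.000e-04 -1.000e-03 -6.262e-01] shift in present axes [ -2.5   1.3 -54. ] after turning [ -2.8  -0.4 -54. ]
```

```bash
python3 - <<'E'
from h import *
a=optics.get_image('wrist')[:,:,::-1];b=optics.get_image('scene')[:,:,::-1];c=optics.get_image('side')[:,:,::-1]
cv2.imwrite('pics/g1.png',np.hstack([cv2.resize(a,(400,300)),cv2.resize(b[150:300,60:260],(400,300))]));cv2.imwrite('pics/scene1.png',b);cv2.imwrite('pics/side1.png',c);cv2.imwrite('pics/wrist1.png',a)
print(get_obs()['opening'],get_obs()['grip_force'])
E
```

```text
-0.0001376565777436105 0.0
```

View pics/g1.png

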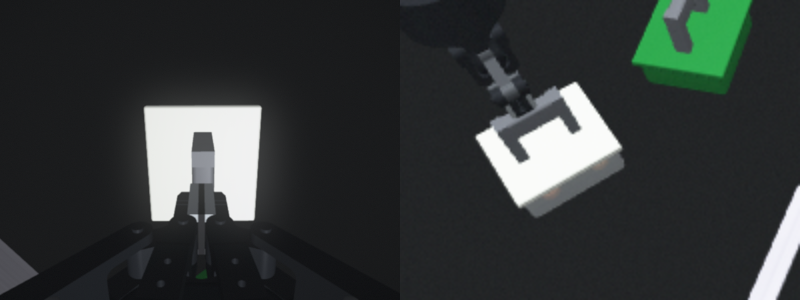

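```bash
python3 - <<'E'
import cv2,numpy as np
a=cv2.imread('pics/wrist1.png')[200:460,220:430];b=cv2.imread('pics/scene1.png')[160:265,80:180]
f=lambda i:cv2.resize(i,(400,500),interpolation=cv2.INTER_CUBIC)
a=cv2.convertScaleAbs(a,alpha=1.6,beta=20);b=cv2.convertScaleAbs(b,alpha=1.6,beta=20)
cv2.imwrite('pics/g2.png',np.hstack([f(a),f(b)]))
E
```

```text
(no output)
```

View pics/g2.png

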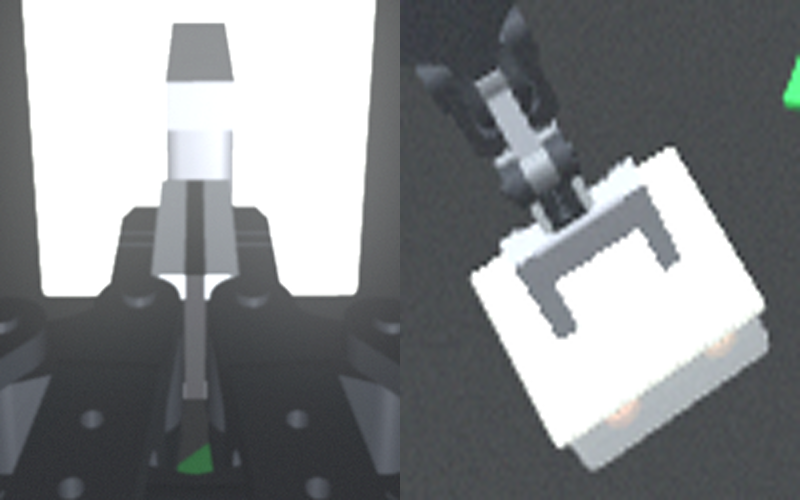

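```bash
python3 - <<'E'
from h import *
m=optics.camera_model('wrist');o=get_obs();print(o['tool_pos'].round(4),np.round(m['cam_to_world'],3).tolist(),o['opening'],o['grip_force'],o['effort'].round(1))
im=cv2.imread('pics/wrist1.png');mk=(im.min(2)>215).astype(np.uint8)
c=max(cv2.findContours(mk,0,2)[0],key=cv2.contourArea);q=cv2.approxPolyDP(cv2.convexHull(c),6,True)[:,0].astype(float);print(q)
for z in (.04,.02):
  L=np.array([plane(m,*p,z) for p in q]);print(z,L.round(4),[round(np.linalg.norm(L[i]-L[i-1]),4) for i in range(len(L))])
for z in (.09,.08,.07): print(z,plane(m,325,242,z).round(4),'bar width',np.linalg.norm(plane(m,307.5,242,z)-plane(m,342,242,z)))
print('tip',proj(m,o['tool_pos']))
a=im[200:460,220:430]; print(a[ [120,150,170]][:,::6].mean(2).round().astype(int))
E
```

```text
[ 0.6436 -0.2907  0.0654] [[-0.422, 0.866, 0.268, 0.712], [-0.907, -0.403, -0.123, -0.322], [0.001, -0.295, 0.956, 0.236], [0.0, 0.0, 0.0, 1.0]] -0.0001376565777436105 0.0 [ -0.  -49.6 -34.6  -0.   -0.   -0. ]
[[415. 172.]
 [405. 350.]
 [244. 351.]
 [232. 174.]]
0.04 [[ 0.6676 -0.3501  0.04  ]
 [ 0.5803 -0.3106  0.04  ]
 [ 0.6164 -0.2317  0.04  ]
 [ 0.7031 -0.2716  0.04  ]] [np.float64(0.0862), np.float64(0.0958), np.float64(0.0868), np.float64(0.0954)]
0.02 [[ 0.663  -0.353   0.02  ]
 [ 0.5669 -0.3094  0.02  ]
 [ 0.6067 -0.2225  0.02  ]
 [ 0.7022 -0.2664  0.02  ]] [np.float64(0.095), np.float64(0.1055), np.float64(0.0956), np.float64(0.1051)]
0.09 [ 0.6688 -0.3036  0.09  ] bar width 0.012728974489277189
0.08 [ 0.6658 -0.3023  0.08  ] bar width 0.01360083140738248
0.07 [ 0.6629 -0.301   0.07  ] bar width 0.01447268832548782
tip (np.float64(322.10829423638205), np.float64(285.54839499746504))
[[ 41  44  45  47 234 234 235 235 236 236 236  57  57  56  87  86  84  49
   85  87  88  58  58  61 240 240 240 240 240 240 240 237  54  51  49]
 [ 36  38  41  41 223 234 235 234 235  81  41  41  41  40  40  38 167  62
  176  38  42  41  42  43  44  90 240 240 240 240 240 174  45  43  43]
 [ 60  40  29  31  32  34  33  34  33  33  33  34  32  33  33  31  40  57
   40  32  33  33  35  34  35  35  37  37  37  36  35  35  35  39  56]]
```

The gripper shut on nothing (opening 0). The picture shows the shut fingertips at about (323,294), in front of the bar. The image geometry puts the real tips roughly 25–30 mm short of the stated TCP. The tub hasn't moved. I'll reopen, go 14 mm deeper and test-close.

```bash
python3 -m pendant '[[[0,0,0],[0,0,0],0.5],[[0,0,0],[0,0,0],0.5],[[0,0,0],[0,0,0],0.5],[[0,0,0],[0,0,0],0.5],[[0,0,5],[0,0,0],0.5],[[0,0,5],[0,0,0],0.5],[[0,0,4],[0,0,0],0.5],[[0,0,0],[0,0,0],0.5]]' 25
python3 - <<'E'
from h import *
m=optics.camera_model('wrist');a=optics.get_image('wrist')[:,:,::-1];cv2.imwrite('pics/wrist2.png',a)
E
python3 -m pendant '[[[0,0,0],[0,0,0],0],[[0,0,0],[0,0,0],0],[[0,0,0],[0,0,0],0],[[0,0,0],[0,0,0],0],[[0,0,0],[0,0,0],0]]'
```

```text
t: 4.23
tool_pos: [0.6425, -0.2901, 0.0492]
tool_rot: [-3.066, 0.68, 0.004]
contact_force: [-0.8, -0.6, -0.5]
opening: 0.0429
grip_force: 0.0
t: 4.7
tool_pos: [0.6436, -0.2911, 0.0514]
tool_rot: [3.067, -0.68, 0.001]
contact_force: [0.1, -2.1, -0.7]
opening: 0.013
grip_force: 28.6
```

Gripped at 13 mm opening, so the offset is confirmed. I'll reopen, seat 7 mm deeper and grip firmly.

```bash
python3 -m pendant '[[[0,0,0],[0,0,0],0.4],[[0,0,0],[0,0,0],0.4],[[0,0,0],[0,0,0],0.4],[[0,0,4],[0,0,0],0.4],[[0,0,3],[0,0,0],0.4],[[0,0,0],[0,0,0],0.4],[[0,0,0],[0,0,0],0],[[0,0,0],[0,0,0],0],[[0,0,0],[0,0,0],0],[[0,0,0],[0,0,0],0],[[0,0,0],[0,0,0],0]]' 60
python3 go.py .44 -.035 .16 .19
```

```text
t: 5.62
tool_pos: [0.6433, -0.2908, 0.044]
tool_rot: [3.067, -0.68, -0.0]
contact_force: [-0.6, -0.7, -2.3]
opening: 0.0124
grip_force: 60.9
t 5.6167 pos [ 0.6433 -0.2908  0.044 ] F [-0.6 -0.7 -2.3] open 0.0124 q [-0.53  0.37  1.52 -0.    1.25  1.48]
turn [ 2.000e-04  2.000e-04 -6.262e-01] shift in present axes [-292.4 -145.9 -116. ] after turning [-151.4 -289.6 -116. ]
```

```bash
python3 -m pendant '[[[0,0,-15],[0,0,0],0],[[0,0,-30],[0,0,0],0],[[0,0,-35],[0,0,0],0],[[0,0,-35],[0,0,0],0],[[0,0,-25],[0,0,0],0],[[0,0,0],[0,0,-0.104],0],[[0,0,0],[0,0,-0.104],0],[[0,0,0],[0,0,-0.104],0],[[0,0,0],[0,0,-0.104],0],[[0,0,0],[0,0,-0.105],0],[[0,0,0],[0,0,-0.105],0],[[0,0,0],[0,0,0],0]]'
python3 go.py .44 -.034 .18 .19
```

```text
t: 6.62
tool_pos: [0.6432, -0.2902, 0.1845]
tool_rot: [-3.126, -0.3, 0.001]
contact_force: [0.8, 0.5, -3.3]
opening: 0.0125
grip_force: 60.6
t 6.6167 pos [ 0.6432 -0.2902  0.1845] F [ 0.8  0.5 -3.3] open 0.0125 q [-0.53  0.25  1.43  0.    1.47  0.85]
turn [-0.0009  0.0004  0.0016] shift in present axes [-150.7 -290.2    4.8] after turning [-151.1 -290.     4.5]
```

```bash
python3 -m pendant '[[[-15,-29,0],[0,0,0],0],[[-15,-29,0],[0,0,0],0],[[-15,-29,0],[0,0,0],0],[[-15,-29,0],[0,0,0],0],[[-15,-29,0],[0,0,0],0],[[-15,-29,0],[0,0,0],0],[[-15,-29,0],[0,0,0],0],[[-15,-29,0],[0,0,0],0],[[-15,-29,0],[0,0,0],0],[[-15,-29,0],[0,0,0],0],[[0,0,0],[0,0,0],0],[[0,0,0],[0,0,0],0]]'
python3 go.py .4415 -.034 .047 .19
```

```text
t: 7.62
tool_pos: [0.4407, -0.0331, 0.1846]
tool_rot: [3.127, 0.297, 0.002]
contact_force: [0.2, 0.6, -3.8]
opening: 0.0127
grip_force: 60.6
t 7.6167 pos [ 0.4407 -0.0331  0.1846] F [ 0.2  0.6 -3.8] open 0.0127 q [-0.24 -0.4   2.04  0.    1.5   1.14]
turn [ 0.0006 -0.0012 -0.0003] shift in present axes [  0.5   1.  137.6] after turning [  0.6   1.1 137.6]
```

```bash
python3 -m pendant '[[[0,1,35],[0,0,0],0],[[0,0,35],[0,0,0],0],[[0,0,35],[0,0,0],0],[[0,0,20],[0,0,0],0],[[0,0,8],[0,0,0],0],[[0,0,4],[0,0,0],0],[[0,0,2],[0,0,0],0],[[0,0,1],[0,0,0],0],[[0,0,0],[0,0,0],0],[[0,0,0],[0,0,0],0]]'
python3 - <<'E'
from h import *
b=optics.get_image('scene')[:,:,::-1];c=optics.get_image('side')[:,:,::-1]
cv2.imwrite('pics/scene2.png',b);cv2.imwrite('pics/side2.png',c)
cv2.imwrite('pics/p1.png',np.hstack([cv2.resize(b[120:345,210:360],(400,600),interpolation=2),cv2.resize(c[170:350,240:440],(400,360),interpolation=2)[:,:].copy() if 0 else cv2.copyMakeBorder(cv2.resize(c[170:320,240:440],(400,300),interpolation=2),0,300,0,0,0)]))
E
python3 go.py .627 .002 .045 .19
```

```text
t: 8.45
tool_pos: [0.4431, -0.0356, 0.0459]
tool_rot: [3.126, 0.297, 0.005]
contact_force: [0.6, 0.3, -3.9]
opening: 0.0125
grip_force: 60.6
t 8.55 pos [ 0.4426 -0.0354  0.0454] F [-0.5  0.  -3. ] open 0.0126 q [-0.25 -0.24  2.16 -0.    1.22  1.13]
turn [ 0.0009 -0.002  -0.0002] shift in present axes [188.2  -1.9   0.8] after turning [188.2  -1.9   0.4]
```

View pics/p1.png

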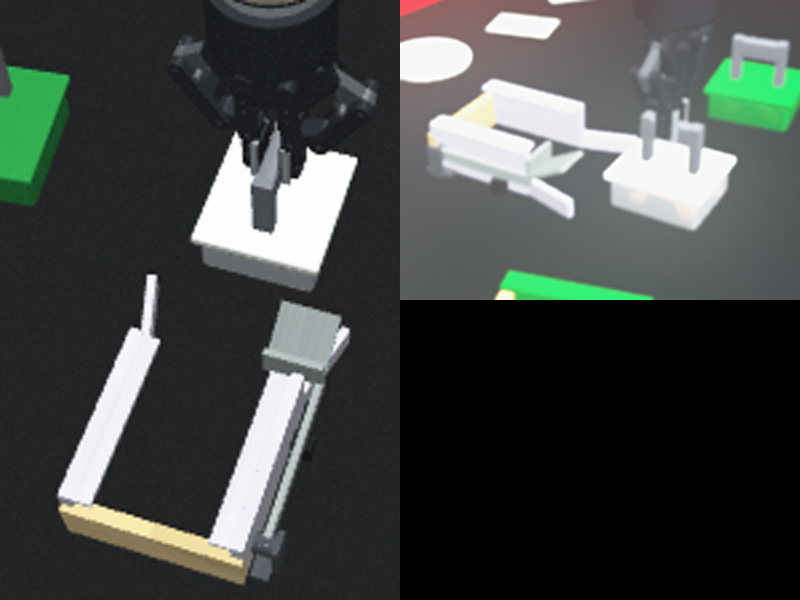

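The tub stands in front of the mouth. Its lid corners in the crop are (192,241), (318,277), (357,157). I'll check its pose against the bay.

```bash
python3 - <<'E'
from h import *
S=optics.camera_model('scene');D=optics.camera_model('side')
s=lambda x,y:(210+(x+.5)/2.667-.5,120+(y+.5)/2.667-.5)
d=lambda x,y:(240+(x+.5)/2-.5,170+(y+.5)/2-.5)
c,n=np.cos(.19),np.sin(.19)
f=lambda p:np.round([((p[0]-.627)*c+(p[1]-.002)*n)*1e3,(-(p[0]-.627)*n+(p[1]-.002)*c)*1e3],1)
for z in (.04,.043):
  print(z,'scene',[f(plane(S,*s(*p),z)) for p in [(192,241),(318,277),(357,157)]])
  print('side',[f(plane(D,*d(*p),z)) for p in [(603,165),(694,199),(737,160)]])
print('lips',[f(plane(S,*s(*p),.05)) for p in [(159,340),(92,504),(274,372),(209,543)]])
print('tcp',f(get_obs()['tool_pos']))
E
```

```text
0.04 scene [array([-139.1,  -45.9]), array([-136.9,   43.5]), array([-240. ,   41.3])]
side [array([-468.3, -157.5]), array([-548.5, -135.7]), array([-577.7, -228.9])]
0.043 scene [array([-137.2,  -45. ]), array([-135.1,   44. ]), array([-237.8,   41.8])]
side [array([-468.5, -152.1]), array([-548.2, -130.5]), array([-577.2, -223.1])]
lips [array([-56. , -37.8]), array([ 59.2, -37.1]), array([-55.9,  38.8]), array([61.4, 36.6])]
tcp [-188.2   -1.9]
```

```bash
python3 -m pendant '[[[0,-1,1],[0,0,0],0],[[0,0,1],[0,0,0],0],[[0,0,0],[0,0,0],0],[[0,0,0],[0,0,0],0]]'
```

```text
t: 8.88
tool_pos: [0.4424, -0.0346, 0.0437]
tool_rot: [3.127, 0.298, 0.002]
contact_force: [-2.8, -1.7, 6.3]
opening: 0.0121
grip_force: 62.0
```

```bash
python3 -m pendant '[[[5,0,-0.5],[0,0,0],0],[[8,0,0],[0,0,0],0],[[8,0,0],[0,0,0],0],[[8,0,0],[0,0,0],0],[[8,0,0],[0,0,0],0],[[8,0,0],[0,0,0],0],[[8,0,0],[0,0,0],0],[[8,0,0],[0,0,0],0],[[8,0,0],[0,0,0],0],[[8,0,0],[0,0,0],0],[[8,0,0],[0,0,0],0]]'; python3 go.py .627 .002 .044 .19
```

```text
t: 9.8
tool_pos: [0.5271, -0.0184, 0.0469]
tool_rot: [3.126, 0.298, 0.003]
contact_force: [-2.6, 0.3, 9.4]
opening: 0.0126
grip_force: 71.9
t 9.8 pos [ 0.5271 -0.0184  0.0469] F [-2.6  0.3  9.4] open 0.0126 q [-0.18 -0.03  1.97 -0.    1.2   1.2 ]
turn [ 0.0013 -0.002   0.0002] shift in present axes [102.   -1.2   3.1] after turning [102.   -1.2   2.9]
```

```bash
python3 -m pendant '[[[0,0,0],[0,0,0],0],[[0,0,0],[0,0,0],0],[[0,0,0],[0,0,0],0]]'
python3 go.py .627 .002 .044 .19
python3 - <<'E'
from h import *
b=optics.get_image('scene')[:,:,::-1];c=optics.get_image('side')[:,:,::-1]
cv2.imwrite('pics/scene3.png',b);cv2.imwrite('pics/side3.png',c)
cv2.imwrite('pics/p2.png',np.hstack([cv2.resize(b[150:345,220:350],(400,600),interpolation=2),cv2.copyMakeBorder(cv2.resize(c[170:320,240:390],(400,400),interpolation=2),0,200,0,0,0)]))
E
```

```text
t: 10.05
tool_pos: [0.528, -0.0183, 0.0467]
tool_rot: [3.127, 0.298, 0.008]
contact_force: [-2.4, 1.5, 13.5]
opening: 0.0126
grip_force: 72.4
t 10.05 pos [ 0.528  -0.0183  0.0467] F [-2.4  1.5 13.5] open 0.0126 q [-0.18 -0.03  1.97  0.    1.2   1.2 ]
turn [ 0.0014 -0.0052  0.0001] shift in present axes [101.1  -1.2   3.2] after turning [101.1  -1.2   2.7]
```

View pics/p2.png

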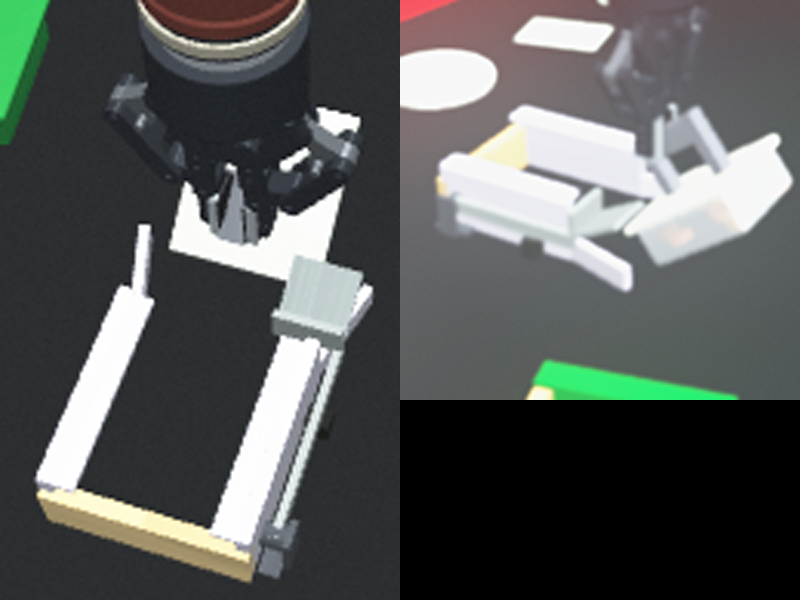

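The tub has pitched nose-down in the grip. The cause was my pressing on the table plus a tip-only grip. It hasn't entered the bay yet. Sliding back reverses the friction torque and should level it, after which I'll regrip deeper and harder.

```bash
python3 -m pendant '[[[-4,0,0],[0,0,0],0],[[-8,0,0],[0,0,0],0],[[-8,0,0],[0,0,0],0],[[-8,0,0],[0,0,0],0],[[-8,0,0],[0,0,0],0]]' 30; python3 -m pendant '[[[-8,0,0],[0,0,0],0],[[-8,0,0],[0,0,0],0],[[-8,0,0],[0,0,0],0],[[-8,0,0],[0,0,0],0],[[-8,0,0],[0,0,0],0],[[-8,0,0],[0,0,0],0],[[-8,0,0],[0,0,0],0],[[0,0,0],[0,0,0],0],[[0,0,0],[0,0,0],0]]'
python3 - <<'E'
from h import *
np.set_printoptions(precision=1,suppress=True,linewidth=200)
b=optics.get_image('scene')[:,:,::-1].copy();c=optics.get_image('side')[:,:,::-1].copy()
cv2.imwrite('pics/scene4.png',b);cv2.imwrite('pics/side4.png',c)
for n,f in (('scene','pics/scene%d.png'),('side','pics/side%d.png')):
  for k in (2,3,4):
    im=cv2.imread(f%k);mk=((im.min(2)>(150 if n=='scene' else 150))).astype(np.uint8)
    if n=='scene': mk[:,:270]=0;mk[:160]=0;mk[240:]=0;mk[:,360:]=0
    else: mk[:,325:][:, 110:]=0;mk[:,:325]=0;mk[300:]=0;mk[:190]=0
    q=max(cv2.findContours(mk,0,2)[0],key=cv2.contourArea);print(n,k,cv2.contourArea(q),cv2.approxPolyDP(cv2.convexHull(q),2.5,True)[:,0].tolist())
o=get_obs();print(o['wrist_torque'])
E
```

```text
t: 10.57
tool_pos: [0.4961, -0.0249, 0.0479]
tool_rot: [3.126, 0.297, 0.025]
contact_force: [5.1, 2.1, 5.3]
opening: 0.0119
grip_force: 72.8
t: 11.32
tool_pos: [0.4383, -0.0361, 0.0462]
tool_rot: [3.126, 0.296, 0.014]
contact_force: [1.0, -0.1, 8.5]
opening: 0.0128
grip_force: 73.3
scene 2 1563.0 [[343, 179], [328, 222], [282, 209], [298, 170]]
scene 3 777.5 [[337, 239], [306, 239], [275, 230], [280, 209], [330, 211]]
scene 4 1281.0 [[347, 164], [333, 211], [287, 200], [298, 166]]
side 2 2748.5 [[408, 249], [402, 266], [387, 284], [348, 273], [325, 252], [325, 219], [383, 219]]
side 3 2274.0 [[381, 220], [386, 239], [369, 257], [340, 268], [325, 258], [325, 219], [343, 209]]
side 4 2359.5 [[383, 220], [419, 243], [417, 262], [401, 281], [361, 277], [352, 262], [367, 228]]
[ 0.2 -0.6 -0.1]
```

```bash
python3 - <<'E'
from h import *
S=optics.camera_model('scene');D=optics.camera_model('side')
c,n=np.cos(.19),np.sin(.19)
def f(r):
  p=r[0];return np.round([((p[0]-.627)*c+(p[1]-.002)*n)*1e3,(-(p[0]-.627)*n+(p[1]-.002)*c)*1e3,p[2]*1e3,r[1]*1e3],1)
print('before front+y',f(tri(S,(329,223),D,(341,252))))
print('now front+y',f(tri(S,(333,211),D,(352,262))),f(tri(S,(333,211),D,(361,277))))
# candidates for rear +y: scene (347,164)
for p in [(383,220),(401,281),(417,262),(419,243)]: print(p,f(tri(S,(347,164),D,p)))
im=cv2.imread('pics/side4.png').min(2)
for v in range(214,290,3): print(v,' '.join(f'{x:3d}' for x in im[v,340:425:3]))
E
```

```text
before front+y [-135.9   42.7   47.1    5. ]
now front+y [-164.8   43.8   36.8    3.8] [-183.4   39.6    6.3    5.6]
(383, 220) [-213.5   45.9  132.2   23.1]
(401, 281) [-270.8   43.6   34.7   17.7]
(417, 262) [-276.5   32.2   55.5   25.9]
(419, 243) [-266.8   29.7   83.4   49. ]
214 102 101 100  99  99  98  97  88 113 103  87  94  91  89  91  89  92  88  60  59  60  60  58  56  54  53  52  47  49
217 102 100 100 100 100  97  97  91  90  94  86  95  94  91  93  87  93  89  75  69  67  64  61  58  57  53  56  51  52
220 101 101 101 100  98  99  98  96  92 101  93  91  95  93 111 204  93  94  80  73  75  74  71  67  66  64  62  58  53
223 102 101 100  99 100  98  98  98  91  94  97  89  99  93  92 156  94  94  80  73  72  80  85  75  68  67  74  75  70
226 101 100 101  99 101 100  99  98  97 104 122  90  94 164 122 156 107 103 113  91  74  77  78  71  68  66  69  74  78
229 102 101 100 101 100  99 100  99 100 179 140 101  94 203 200 212 212 204 209 175  81  76  74  72  70  70  68  67  74
232 102 101 100 101 100 100 100  99  99 158 126 100  96 205 166 167 167 161 174 196  96  94  93  90
[... 1600 characters left out ...]
  99  99 112 203 205 205 216 217 211 208 210 211 211 214 223 224 242 243 238 108  95  95  93  92  90
277  97  96  97  97  98  99  98 152 172 182 192 197 202 205 206 208 208 209 217 219 235 241 138  95  95  95  93  92  90
280  96  96  96  96  98  97  97  98  99  97  99 101 105 110 118 129 144 159 169 181 204 170  95  95  95  93  93  91  91
283  94  95  95  96  96  96  96  97  97  98  98  99  98  98  98  98  98  96  97  96  95  95  95  94  94  93  91  90  89
286  94  93  94  94  95  95  96  96  97  98  98  97  96  97  98  98  98  97  97  96  95  94  95  94  91  92  92  90  89
289  94  93  94  93  93  95  95  94  95  96  96  96  96  97  96  95  96  96  95  95  95  94  95  92  91  91  90  88  88
```

```bash
python3 -m pendant '[[[-4,0,1],[0,0,0],0],[[-4,0,1],[0,0,0],0],[[-4,0,0],[0,0,0],0],[[-4,0,0],[0,0,0],0],[[-4,0,0],[0,0,0],0],[[0,0,0],[0,0,0],0]]' 20
cat > look.py <<'E'
import sys; from h import *
k=sys.argv[1]
b=optics.get_image('scene')[:,:,::-1].copy();c=optics.get_image('side')[:,:,::-1].copy()
cv2.imwrite(f'pics/scene{k}.png',b);cv2.imwrite(f'pics/side{k}.png',c)
u0,u1,v0,v1=map(int,sys.argv[2:6]);im=c.min(2)
for v in range(v0,v1,3): print(v,' '.join('#' if x>228 else '+' if x>150 else '.' for x in im[v,u0:u1:2]))
E
python3 look.py 5 340 430 225 295
```

```text
t: 11.92
tool_pos: [0.4194, -0.0398, 0.0441]
tool_rot: [3.126, 0.296, 0.018]
contact_force: [4.2, 0.8, 5.4]
opening: 0.0126
grip_force: 73.2
225 . . . . . . . . . . . . . . . . . . . . . . . . . . . + . . . . . . . . . . . . . . . . .
228 . . . . . . . . . . . . . . . . . . . . . . . . . . . + . . . . . . . . . . . . . . . . .
231 . . . . . . . . . . . . . . . . . . + + . . . . + + + + + . . . . . . . . . . . . . . . .
234 . . . . . . . . . . . . . . . . . . + + . . . . + + + + + + + + + + . . . . . . . . . . .
237 # # # # # # # + + . . . . . . . . . + + . . . . + + + + + + + + + + . . . . . . . . . . .
240 # # # # # # # # # + . . . . . . . . + + . . . . + + + + + + + + + + . . . . . . . . . . .
243 # # # # # # # # # + . . . . . . . . . + + + . . + # + + + + + + + + + . . . . . . . . . .
246 . . . . + + + + + + . . . . . . . + # + + + # # # # # # # # # + + + # # # # + + + . . . .
249 . . . . . . . . . . . . . . . . # # # + + + # # # # # # # # # + + + # # # # # # # # # # .
252 . . . . . . . . . . . . . . . # # # # + + + # # # # # # # # # + + + # # # # # # # # # + .
255 . . . . . . . .
[... 596 characters left out ...]
 + + + + # # # # # # # # # # # + . . . . .
276 . . . . . . . . . . . . . + + + + + + + + + + + + + + + + + # # # # # # # # + . . . . . .
279 . . . . . . . . . . . . . . + + + + + + + + + + + + + + + + + + + # # # # + . . . . . . .
282 . . . . . . . . . . . . . . . . . . . . . + + + + + + + + + + + + # # # + . . . . . . . .
285 . . . . . . . . . . . . . . . . . . . . . . . . . . . . . . + + + + + + . . . . . . . . .
288 . . . . . . . . . . . . . . . . . . . . . . . . . . . . . . . . . . . . . . . . . . . . .
291 . . . . . . . . . . . . . . . . . . . . . . . . . . . . . . . . . . . . . . . . . . . . .
294 . . . . . . . . . . . . . . . . . . . . . . . . . . . . . . . . . . . . . . . . . . . . .
```

```bash
python3 -m pendant '[[[-4,0,1],[0,0,0],0],[[-4,0,0],[0,0,0],0],[[-4,0,0],[0,0,0],0],[[0,0,0],[0,0,0],0.4],[[0,0,0],[0,0,0],0.4],[[0,0,0],[0,0,0],0.4],[[0,0,0],[0,0,0],0.4],[[0,0,0],[0,0,0],0.4]]' 20
python3 look.py 6 340 430 225 295
python3 - <<'E'
from h import *
m=optics.camera_model('wrist');im=optics.get_image('wrist')[:,:,::-1].copy();cv2.imwrite('pics/w6.png',im);np.save('w6.npy',np.array(m['cam_to_world']))
o=get_obs();print(o['tool_pos'].round(4),o['contact_force'].round(1))
g=im.min(2)
for v in range(120,400,8): print(v,' '.join('#' if x>190 else '+' if x>100 else '-' if x>60 else '.' for x in g[v,200:450:4]))
E
```

```text
t: 12.68
tool_pos: [0.4025, -0.0414, 0.0391]
tool_rot: [-3.127, -0.298, 0.002]
contact_force: [-0.4, 0.0, 0.1]
opening: 0.0341
grip_force: 0.0
225 . . . . . . . . . . . . . . . . . . . . . . . . . . . . . . . . + . . . . . . . . . . . .
228 . . . . . . . . . . . . . . . . . . . . . . . . . . . . . . . . + . . . . . . . . . . . .
231 . . . . . . . . . . . . . . . . . . . . . . . . . . . . . . . . + . . . . . . . . . . . .
234 . . . . . . . . . . . . . . . . . . . . . . . . . . . . . . . . + . . . . . . . . . . . .
237 # # # # # # # + + . . . . . . . . . . . . . . . . . . + + + + + + + . . . . . . . . . . .
240 # # # # # # # # # + . . . . . . . . . . . . . . . . . + + + + + + + + + + + + + . . . . .
243 # # # # # # # # # + . . . . . . . . . . . . . . . . . + + + + + + + + + + + + + . . . . .
246 . . . . + + + + + + . . . . . . . . . . . . . . . . . + + + + + + + + + + + + . . . . . .
249 . . . . . . . . . . . . . . . . . . . . + # # . . . + + # # # # + + + + + + + . . . . . .
252 . . . . . . . . . . . . . . . . . . . # # # # + + + # # # # # # # # # # + + + # + . . . .
255 . . . . . . .
[... 5191 characters left out ...]
 # # # # + . . . - + + . . . . . . . . . . . . . .
360 . . . . . . . . . . . . . . . - . . . # # # # # # # # + + + + + + + + + - # # # # # # . . . - . . . . . . . . . . . . . . . .
368 . . . . . . . . . . . . . . . - . . + # # # # # # # # + + + + + + + + + - # # # # # # - . . - . . . . . . . . . . . . . . . .
376 . . . . . . . . . . . . . . . . . . # # # # # # # # # + + + + + + + + + - # # # # # # # . . . . . . . . . . . . . . . . . . .
384 . . . . . . . . . . . . . . . . . . # # # # # # # # # - + + + + + + + + - # # # # # # # . . . . . . . . . . . . . . . . . . .
392 . . . . . . . . . . . . . . . . . + # # # # # # # # # - + + + + + + + + - # # # # # # # + . . . . . . . . . . . . . . . . . .
```

```bash
cat > ff.py <<'E'
import sys; from h import *
W=dict(optics.camera_model('wrist'));W['cam_to_world']=np.load('w6.npy')
im=cv2.imread('pics/w6.png').min(2).astype(int)
c,n=np.cos(.19),np.sin(.19)
f=lambda p:np.round([((p[0]-.627)*c+(p[1]-.002)*n)*1e3,(-(p[0]-.627)*n+(p[1]-.002)*c)*1e3],1)
print('col250',im[196:224:2,250],'col400',im[196:224:2,400],'bar col325',im[290:310,325]);print('row310',im[310,298:356:2])
print('lid front',f(plane(W,224,212,.04)),f(plane(W,431,212,.04)))
print('bar front end',f(plane(W,308,301,.09)),f(plane(W,347,301,.09)))
print('tcp',f(get_obs()['tool_pos']))
S=optics.camera_model('scene');b=cv2.imread('pics/scene6.png').min(2)
for v in range(130,215,3): print(v,' '.join('#' if x>200 else '+' if x>100 else '-' if x>60 else '.' for x in b[v,270:370:2]))
E
python3 ff.py
```

```text
col250 [ 46  46  67  83  98 134 182 223 238 238 238 238 238 238] col400 [ 46  45  61  82  94 128 177 218 233 234 234 234 234 235] bar col325 [ 75  75  75  75  75  75  75  75  74  75  74  74  72  83 115 139 146 147
 146 146]
row310 [237 237 238 215 149 147 147 147 147 147 147 147 147 146 145 145 145 145
 145 144 145 143 143 143 141 196 235 235 235]
lid front [-194.5   40.8] [-194.4  -46.1]
bar front end [-211.2    4.1] [-211.1   -8.2]
tcp [-228.3   -0.4]
130 . . . . . . . . . . - - . . . . . . . . . . . . . . . . . . . . . . . . . + . . . . . . . . . . . .
133 . . . . . . . . . . . . . . . . . . . . . . . . . . . . . . . . . . . . . . + + + . . . - . . . . .
136 . . . . . . . . . . . . . . . . . . . . . . . . . . . . - . . . . . . . . . . - + + + + - . . . . .
139 . . . . . . . . . . . . . . . . . . . . . . . . . . . . . . . . . . . . . . . . . . + + - . . . . .
142 . . . . . . . . . . . . . . - . . . . . . . . . . . . . . . . . . . . . . . . - . . . . . . . . . .
145 . . . . . . . . . . . . . . - - - . . . . . . . . . . . . . . . . . . . . . . + . . . . . . . . . .
148 . . . . . . . 
[... 1673 characters left out ...]
 . - + + + + + + + + + + + + + + # # # # # # # . . . . . . . . . . . . . . .
199 . . . . . . . . . . . . . . . . . - + + + + + + + + + + + + + + + + . . . . . . . . . . . . . . . .
202 . . . . . . . . . . . . . . . . . . . . . . . - + + + + + + + + + - . . . . . . . . . . . . . . . .
205 . . . . . . . . . . . . . . . . . . . . . . . . . . . . . + + + + . . . . . . . . . . . . . . . . .
208 . . . . . . . . . . . . . . . . . . . . . . . . . . . . . . . . . . . . . . . . . . . . . . . . . .
211 . . . . . . . . . . . . . . . . . . . . . . . . . . . . . . . . . . . . . . . . . . . . . . . . . .
214 . . . . . . . . . . . . . . . . . . . . . . . . . . . . . . . . . . . . . . . . . . . . . . . . . .
```

```bash
python3 -m pendant '[[[-6,1.5,2],[0,0,0],0.4],[[-7,0,4],[0,0,0],0.4],[[0,0,0],[0,0,0],0.4],[[0,0,0],[0,0,0],0],[[0,0,0],[0,0,0],0],[[0,0,0],[0,0,0],0],[[0,0,0],[0,0,0],0],[[0,0,0],[0,0,0],0],[[0,0,0],[0,0,0],0]]' 120; python3 go.py .627 .002 .035 .19
```

```text
t: 13.58
tool_pos: [0.3904, -0.0453, 0.0338]
tool_rot: [-3.127, -0.298, 0.002]
contact_force: [-4.6, 2.0, 4.7]
opening: 0.0123
grip_force: 117.6
t 13.5833 pos [ 0.3904 -0.0453  0.0338] F [-4.6  2.   4.7] open 0.0123 q [-0.31 -0.38  2.29  0.    1.23  1.08]
turn [-0.0006  0.001  -0.0001] shift in present axes [241.3  -1.8  -1.5] after turning [241.3  -1.8  -1.2]
```

Gripped at 117 N and deeper. I'll unload the table contact slightly and then slide.

```bash
python3 -m pendant '[[[0,-1,-1],[0,0,0],0],[[0,-0.8,-0.8],[0,0,0],0],[[0,0,0],[0,0,0],0],[[0,0,0],[0,0,0],0]]';  python3 go.py .627 .002 .035 .19
```

```text
t: 13.92
tool_pos: [0.3902, -0.0437, 0.0351]
tool_rot: [3.127, 0.298, -0.0]
contact_force: [0.1, 0.3, -4.0]
opening: 0.0124
grip_force: 117.1
t 13.9167 pos [ 0.3902 -0.0437  0.0351] F [ 0.1  0.3 -4. ] open 0.0124 q [-0.3  -0.38  2.29 -0.    1.24  1.08]
turn [ 0.0001  0.0002 -0.0001] shift in present axes [ 2.412e+02 -1.000e-01  0.000e+00] after turning [ 2.412e+02 -1.000e-01  1.000e-01]
```

```bash
python3 -m pendant '[[[10,0,0],[0,0,0],0],[[12,0,0],[0,0,0],0],[[12,0,0],[0,0,0],0],[[12,0,0],[0,0,0],0],[[9,0,0],[0,0,0],0],[[0,0,0],[0,0,0],0],[[0,0,0.6],[0,0,0],0],[[0,0,0.4],[0,0,0],0],[[0,0,0],[0,0,0],0],[[0,0,0],[0,0,0],0]]';  python3 go.py .627 .002 .035 .19; python3 look.py 7 325 420 212 290
```

```text
t: 14.75
tool_pos: [0.4438, -0.0334, 0.0343]
tool_rot: [-3.127, -0.297, 0.001]
contact_force: [-0.1, 0.7, -3.2]
opening: 0.0121
grip_force: 117.1
t 14.75 pos [ 0.4438 -0.0334  0.0343] F [-0.1  0.7 -3.2] open 0.0121 q [-0.24 -0.22  2.17 -0.    1.2   1.14]
turn [-0.0002  0.0004 -0.0004] shift in present axes [186.6  -0.2  -0.8] after turning [ 1.866e+02 -1.000e-01 -7.000e-01]
212 . . . . . . . . . . . . . . . . . + + . . . . . . . . . . . . . . . . . . . . . . . . . . . . .
215 . . . . . . . . . . . . . . . . . . . . . . . . . . . . . . . . . . . . . . . . . . . . . . . .
218 . . . . . . . . . . . . . . . . . . . . . . . . . . . . . . . . . . . . . . . . . . . . . . . .
221 # # # + . . . . . . . . . . . . . . . . . . . . . . . . . . . . . . . . . . . . . . . . . . . .
224 # # # # . . . . . . . . . . . . . . . . . . . . . . . . . . . . . . . . . . . . . . . . . . . .
227 # # # # . . . . . . . . . . . . . . . . . . . . . . . . + . . . . . . . . . . . . . . . . . . .
230 # # # # . . . . . . . . . . . . . . + + + . . . . . + . + . . . . . . . . . . . . . . . . . . .
233 # # # # . . . . . .
[... 1176 characters left out ...]

269 # . . . . . . . . . + + + + + + + + + + + + # # # # # # # # # # # # # # # + . . . . . . . . . .
272 # . . . . . . . . . + + + + + + + + + + + + + + + + # # # # # # # # # + . . . . . . . . . . . .
275 # . . . . . . . . . . . . + + + + + + + + + + + + + + # # # # # # + + . . . . . . . . . . . . .
278 + . . . . . . . . . . . . . . . . . + + + + + + + + + + + + # # + + . . . . . . . . . . . . . .
281 . . . . . . . . . . . . . . . . . . . . . . . + + + + + + + # + + . . . . . . . . . . . . . . .
284 . . . . . . . . . . . . . . . . . . . . . . . . . . . + + + + + . . . . . . . . . . . . . . . .
287 . . . . . . . . . . . . . . . . . . . . . . . . . . . . . . . . . . . . . . . . . . . . . . . .
```

```bash
python3 -m pendant '[[[0,0,0.5],[0,0,0],0],[[0,0,0.3],[0,0,0],0],[[0,0,0],[0,0,0],0],[[0,0,0],[0,0,0],0]]'; python3 -m pendant '[[[5,0,-0.2],[0,0,0],0],[[7,0,0],[0,0,0],0],[[7,0,0],[0,0,0],0],[[7,0,0],[0,0,0],0],[[7,0,0],[0,0,0],0],[[7,0,0],[0,0,0],0],[[0,0,0],[0,0,0],0],[[0,0,0],[0,0,0],0]]';  python3 go.py .627 .002 .034 .19; python3 look.py 8 315 410 206 286
```

```text
t: 15.18
tool_pos: [0.4443, -0.0334, 0.0338]
tool_rot: [3.127, 0.298, -0.0]
contact_force: [-0.3, 0.6, -2.4]
opening: 0.0124
grip_force: 117.5
t: 15.85
tool_pos: [0.4841, -0.0256, 0.0338]
tool_rot: [-3.127, -0.298, -0.0]
contact_force: [-0.4, 0.2, -2.5]
opening: 0.0124
grip_force: 117.4
t 15.85 pos [ 0.4841 -0.0256  0.0338] F [-0.4  0.2 -2.5] open 0.0124 q [-0.21 -0.11  2.07  0.    1.18  1.17]
turn [-0.0002 -0.      0.0001] shift in present axes [ 1.455e+02 -1.000e-01 -2.000e-01] after turning [145.5  -0.2  -0.2]
206 . . . . . . . . . . . . + + + . . . . . . . . . . . . . . . . . . . . . . . . . . . . . . . + +
209 . . . . . . . . . . . . + . . . . . . . . . . . . . . . . . . . . . . . . . . . . . . . . . . .
212 . . . . . . . . . . . . . . . . . . . . . . . . . . . . . . . . . . . . . . . . . . . . . . . .
215 . . . . . . . . . . . . . . . . . . . . . . . . . . . . . . . . . . . . . . . . . . . . . . . .
218 # # # + . . . . . . . . . . . . . . . . . . . . . . . . . . . . . . . . . . . . . . . . . . . .
221 # # # # # # # # + . . . . . . . . . . . . . . + + . . . . . . . . . . . . . .
[... 1418 characters left out ...]

266 # # # + . . + + + + + + + + + + + + + + + # # # # # # # # + + + . . . . . . . . . . . . . . . .
269 + + # # # # . . + + + + + + + + + + + + + + + + # # # + + + + . . . . . . . . . . . . . . . . .
272 + + + + # # . . . . . . . + + + + + + + + + + + + # # + + + . . . . . . . . . . . . . . . . . .
275 . . + + + # . . . . . . . . . . . . + + + + + + + # # + . . . . . . . . . . . . . . . . . . . .
278 . . . . + + . . . . . . . . . . . . . . . . . + + + + . . . . . . . . . . . . . . . . . . . . .
281 . . . . . . . . . . . . . . . . . . . . . . . . . . . . . . . . . . . . . . . . . . . . . . . .
284 . . . . . . . . . . . . . . . . . . . . . . . . . . . . . . . . . . . . . . . . . . . . . . . .
```

Level and advancing cleanly, with the front edge at the catch ramp. Continuing.

```bash
python3 -m pendant '[[[5,0,0],[0,0,0],0],[[5,0,0],[0,0,0],0],[[5,0,0],[0,0,0],0],[[5,0,0],[0,0,0],0],[[5,0,0],[0,0,0],0],[[5,0,0],[0,0,0],0],[[5,0,0],[0,0,0],0],[[5,0,0],[0,0,0],0],[[0,0,0],[0,0,0],0]]';  python3 go.py .627 .002 .034 .19; python3 look.py 9 285 395 196 280
```

```text
t: 16.7
tool_pos: [0.5243, -0.0181, 0.0339]
tool_rot: [-3.127, -0.298, -0.003]
contact_force: [0.7, 0.7, -3.9]
opening: 0.0122
grip_force: 117.2
t 16.7 pos [ 0.5243 -0.0181  0.0339] F [ 0.7  0.7 -3.9] open 0.0122 q [-0.18 -0.02  1.98  0.    1.17  1.2 ]
turn [ 0.0001 -0.002  -0.0002] shift in present axes [ 1.047e+02 -3.000e-01  1.000e-01] after turning [ 1.047e+02 -3.000e-01 -1.000e-01]
196 . . . . . . . . . . . . . . . . . . . + + + . . . . . . . . . . . . . . . . . . . . . . . . . . . . . . . . .
199 . . . . . . . . . . . . . . . . . . + + + . . . . . . . . . . . . . . . . . . . . . . . . . . . . . . . . . .
202 . . . . . . . . . . . . . . . . . + + + . . . . . . . . . . . . . . . . . . . . . . . . . . . . . . . . . . .
205 . . . . . . . . . . . . . . . . . . . . . . . . . . . . . . . . . . . . . . . . . . . . . . . . . . . . . . .
208 . . . . . . . . . . . . . . . . . . . . . . . . . . . . . . . . . . . . . . . . . . . . . . . . . . . . . . .
211 # # # # # + . . . . . . . . . . . . . . . . . . . . . . . . . . . . . . . . . . . . . . . . . . . . . . . . .
214 # # # # # # # # # # + 
[... 1781 characters left out ...]
 . . . . . . . .
262 . . . . . # # # # # # # # # # + + + + + + + + + + + + # # # # # # # # # + + . . . . . . . . . . . . . . . . .
265 . . . . . . + + # # + + + # # # # + + + + + + + + + + + # # # # # # # + . . . . . . . . . . . . . . . . . . .
268 . . . . . . . . . . + + + + + + # # # # + . + + + + + + + + + # # # + . . . . . . . . . . . . . . . . . . . .
271 . . . . . . . . . . . . . + + + + + # # # . . . . . + + + + + # + . . . . . . . . . . . . . . . . . . . . . .
274 . . . . . . . . . . . . . . . + + + + # # . . . . . . . . . . . . . . . . . . . . . . . . . . . . . . . . . .
277 . . . . . . . . . . . . . . . . . . + + # . . . . . . . . . . . . . . . . . . . . . . . . . . . . . . . . . .
```

Still level. Continuing past the catch.

```bash
python3 -m pendant '[[[5,0,0],[0,0,0],0],[[5,0,0],[0,0,0],0],[[5,0,0],[0,0,0],0],[[5,0,0],[0,0,0],0],[[5,0,0],[0,0,0],0],[[5,0,0],[0,0,0],0],[[5,0,0],[0,0,0],0],[[5,0,0],[0,0,0],0],[[0,0,0],[0,0,0],0]]';  python3 go.py .627 .002 .034 .19; python3 look.py 10 255 385 180 275
```

```text
t: 17.55
tool_pos: [0.5637, -0.0105, 0.0339]
tool_rot: [-3.127, -0.298, -0.004]
contact_force: [0.8, 0.2, -3.2]
opening: 0.0117
grip_force: 117.5
t 17.55 pos [ 0.5637 -0.0105  0.0339] F [ 0.8  0.2 -3.2] open 0.0117 q [-0.15  0.07  1.89  0.    1.18  1.23]
turn [ 0.0001 -0.0024 -0.0002] shift in present axes [64.5 -0.3  0. ] after turning [64.5 -0.3 -0.1]
180 . . . . . . . . . . . . . . . + # # # # # # # # # + . . . . . . . . . . . . . . . . . . . . . . . . . . . . . . . . . . . . . . .
183 . . . . . . . . . . . . . . + # # # # # # # # # # . . . . . . . . . . . . . . + . . . . . . . . . . . . . . . . . . . . . . . . .
186 . . . . . . . . . . . . . . . + + + # # # # # # # . + . . . . . . . . . . . . . . . . . . . . . . . . . . . . . . . . . . . . . .
189 # # # # # + + . . . . . . . . . . . . . . . . . . + + . . . . . . . . . . . . . . . . . . . . . . . . . . . . . . . . . . . . . .
192 # # # # # # # # # + . . . . . . . . . . . . . . + + + . . . . . . . . . . . . . . . . . . . . . . . . . . . . . . . . . . . . . .
195 # # # # # # # # # # + . . . . . . . . . . . . + + + + . . . . . . . . 
[... 2843 characters left out ...]
 . . . . . . . . . . . . . . .
261 . . . . . . . . . . . . . . + . . . . . # # # # # # # # # + + + + + + + # # # # # + . . . . . . . . . . . . . . . . . . . . . . .
264 . . . . . . . . . . . . . . . . . . . . + # # # # + + # # # # # + + + + + # # + . . . . . . . . . . . . . . . . . . . . . . . . .
267 . . . . . . . . . . . . . . . . . . . . . . . . + + + + + + # # # # + + + + + . . . . . . . . . . . . . . . . . . . . . . . . . .
270 . . . . . . . . . . . . . . . . . . . . . . . . . . . + + + + + # # # # . . . . . . . . . . . . . . . . . . . . . . . . . . . . .
273 . . . . . . . . . . . . . . . . . . . . . . . . . . . . . . + + + + # # . . . . . . . . . . . . . . . . . . . . . . . . . . . . .
```

```bash
python3 -m pendant '[[[5,0,0],[0,0,0],0],[[5,0,0],[0,0,0],0],[[5,0,0],[0,0,0],0],[[5,0,0],[0,0,0],0],[[5,0,0],[0,0,0],0],[[5,0,0],[0,0,0],0],[[5,0,0],[0,0,0],0],[[5,0,0],[0,0,0],0],[[5,0,0],[0,0,0],0],[[0,0,0],[0,0,0],0]]';  python3 go.py .627 .002 .034 .19; python3 look.py 11 400 402 180 181;  python3 -m pendant '[[[4,0,0],[0,0,0],0],[[4,0,0],[0,0,0],0],[[4,0,0],[0,0,0],0],[[4,0,0],[0,0,0],0],[[3,0,0],[0,0,0],0],[[0,0,0],[0,0,0],0],[[0,0,0],[0,0,0],0]]';  python3 go.py .627 .002 .034 .19; python3 look.py 12 245 385 180 275
```

```text
t: 18.48
tool_pos: [0.6081, -0.002, 0.0339]
tool_rot: [-3.127, -0.298, -0.004]
contact_force: [1.5, -0.5, -1.6]
opening: 0.0126
grip_force: 117.6
t 18.4833 pos [ 0.6081 -0.002   0.0339] F [ 1.5 -0.5 -1.6] open 0.0126 q [-0.13  0.17  1.78  0.    1.19  1.25]
turn [ 0.0002 -0.0028 -0.0002] shift in present axes [19.3 -0.3 -0. ] after turning [19.3 -0.3 -0.1]
180 .
t: 19.17
tool_pos: [0.6258, 0.0015, 0.0339]
tool_rot: [-3.127, -0.298, -0.003]
contact_force: [-0.0, 0.1, -2.2]
opening: 0.0122
grip_force: 118.2
t 19.1667 pos [0.6258 0.0015 0.0339] F [-0.   0.1 -2.2] open 0.0122 q [-0.12  0.21  1.74  0.    1.19  1.26]
turn [ 0.0001 -0.0017 -0.0001] shift in present axes [ 1.2 -0.3 -0.1] after turning [ 1.2 -0.3 -0.1]
180 . . . . . . . . . . . . . . . . . + + . . . . . . . . . . . . . . # # # # + . . . . . . . . . . . . . . . . . . . . . . . . . . . . . . . .
183 . . . . . . . . . . . . . . . . + + + . . . . . . . . . . . . . . # # # # . . . . . . . . . . . . . . . . . . . . . . . . . . . . . . . . .
186 . . . . . . . . . . . . . . . + + + + . . . . . . . . . . . . . + # # + . . . . . . . . .
[... 3526 characters left out ...]
 . . . . . . . . . . . + . . . . + # + + + + + # # # . . . . . . . . . . . . . . . . . . . . . . . . . . . . . . . . . . . .
264 . . . . . . . . . . . . . . . . . . . . . . . . . + # # # # + # # # # # # . . . . . . . . . . . . . . . . . . . . . . . . . . . . . . . . .
267 . . . . . . . . . . . . . . . . . . . . . . . . . . . . . + + + + + # # # # # + . . . . . . . . . . . . . . . . . . . . . . . . . . . . . .
270 . . . . . . . . . . . . . . . . . . . . . . . . . . . . . . . . + + + + + # # # # . . . . . . . . . . . . . . . . . . . . . . . . . . . . .
273 . . . . . . . . . . . . . . . . . . . . . . . . . . . . . . . . . . . + + + + # # . . . . . . . . . . . . . . . . . . . . . . . . . . . . .
```

```bash
python3 - <<'E'
import cv2,numpy as np
a=cv2.imread('pics/side0.png').astype(int)
for k in (10,11,12):
  b=cv2.imread(f'pics/side{k}.png').astype(int);d=abs(a-b).max(2)
  print(k);[print(v,' '.join('#' if x>40 else '.' for x in d[v,290:345:2])) for v in range(232,272,3)]
s=cv2.imread('pics/scene2.png').astype(int)
for k in (10,11,12):
  d=abs(s-cv2.imread(f'pics/scene{k}.png')).max(2);print(k);[print(v,' '.join('#' if x>40 else '.' for x in d[v,296:350:2])) for v in range(228,300,4)]
E
```

```text
10
232 . . . . . . . . . # # . . . . . . . . . # . # # # # # #
235 . . . # # # # . . . . . . . . . . . . . # # . . . # # #
238 . . . . . # # # # # # # . . . . . . . . # # . . . . . .
241 . . . . . . . . . # # . . # # # # . . . # . . . . . . .
244 . . . . . . . . # . . . . # # # # # # # # # # # . . . .
247 . . . . . . . . . . . . . # # # # . . . . # # # # # # #
250 . . . . . . . . . . . . . . . . . . . # # # # # # # # #
253 . # # . . . . . . . . . . . . . . # # # # # # # # # # #
256 . . . . . . . . . . . . . . # # # # # # # # # # # # # .
259 # # . # # # # # . . # # # # # # # # # # # # # # # # . .
262 . . . . . . . . . . . . # # # # # # # # # # # # . . . .
265 . . . . . . . . . . . . . . . # # # # # # # . . . . . .
268 . . . . . . . . . . . . . . . . . . . # # . . . . . . .
271 . . . . . . . . . . . . . . . . . . . . . . . . . . . .
11
232 # . . . . . . . . . # # . . . . . . . . . # . . . . . .
235 # # # # # # # . . . . . . . . . . . . . . . . . . . . .
238 . . . . . # # # # # # # . . . . . . . . . . . . . . . .
241 . . . . . . . . . # # . . # # # # . . . . . . . . . . .
244 . . . . . 
[... 3869 characters left out ...]
 . .
252 . # # # . . . . . . . . . . . . . . . . . . . . . . .
256 . . # # # # # . . . . # . . . . . . . . . . . . . . .
260 . . . . . # # # # # # . . . . . . . . . . . . . . . .
264 . . . # # . . # # # . . . . . . . . . . . . . . . . .
268 # . . # . . # # # # . . . . . . . . . . . . . . . . .
272 . . . . . # # # # . . . . . . . . . . . . . . . . . .
276 . . . # # . . . . . . . . . . . . . . . . . . . . . .
280 # # # # . . . . . . . . . . . . . . . . . . . . . . .
284 # # # # . . . . . . . . . . . . . . . . . . . . . . .
288 # # # . . . . . . . . . . . . . . . . . . . . . . . .
292 # # . . . . . . . . . . . . . . . . . . . . . . . . .
296 # . . . . . . . . . . . . . . . . . . . . . . . . . .
```

In the last frame the catch region is identical to the original in both views (it was raised in frames 10 and 11), so the catch has dropped behind the tub. Now I'll set down, release and retreat.

```bash
python3 -m pendant '[[[1,0,0.4],[0,0,0],0],[[0,0,0.4],[0,0,0],0],[[0,0,0],[0,0,0],0.35],[[0,0,0],[0,0,0],0.35],[[0,0,0],[0,0,0],0.35],[[0,0,0],[0,0,0],0.35],[[0,0,-10],[0,0,0],0.35],[[0,0,-20],[0,0,0],0.35],[[0,0,-35],[0,0,0],0.35],[[0,0,-40],[0,0,0],0.35],[[0,0,-40],[0,0,0],0.35],[[0,0,-40],[0,0,0],0.35]]' 20
python3 -m pendant '[[[-40,0,-20],[0,0,0],0.35],[[-40,0,-20],[0,0,0],0.35],[[-40,0,0],[0,0,0],0.35],[[-40,0,0],[0,0,0],0.35],[[0,0,0],[0,0,0],0.35],[[0,0,0],[0,0,0],0.35]]'
python3 look.py 13 400 402 180 181
python3 - <<'E'
from h import *
S=optics.camera_model('scene')
a=cv2.imread('pics/side0.png').astype(int);b=cv2.imread('pics/side13.png').astype(int);d=abs(a-b).max(2)
print('side diff');[print(v,' '.join('#' if x>40 else '.' for x in d[v,240:345:2])) for v in range(200,272,4)]
a=cv2.imread('pics/scene0.png').astype(int);im=cv2.imread('pics/scene13.png');d=abs(a-im).max(2)
print('scene catch diff',(d[228:345,310:345]>40).sum(),'small tub diff',(d[320:390,390:465]>40).sum(),'green',(d[130:200,170:245]>40).sum(),(d[160:265,405:520]>40).sum())
g=im.min(2)
for v in range(225,345,4): print(v,' '.join('#' if x>200 else '+' if x>100 else '-' if x>60 else '.' for x in g[v,225:345:2]))
E
```

```text
t: 20.27
tool_pos: [0.6258, 0.0016, 0.2208]
tool_rot: [3.127, 0.298, 0.001]
contact_force: [0.7, -0.1, 0.1]
opening: 0.0303
grip_force: 0.0
t: 20.77
tool_pos: [0.473, -0.0277, 0.2563]
tool_rot: [3.127, 0.296, 0.004]
contact_force: [0.8, -0.3, 0.4]
opening: 0.0299
grip_force: 0.0
180 .
side diff
200 . . . . . . . . . . . . . . . . . . . . . . . . . . . . . . . . . . . . . . . . . . . . . . . . . . . . .
204 . . . . . . . . . . . . . . . . . . . . . . . . . . . . . . . . . . . . . . . . . . . . . . . . . . . . .
208 . . . . . . . . . . . . . . . . . . . . # # # # # # # . . . . . . . . . . . . . . . . . . . . . . . . . .
212 . . . . . . . . . . . . . . . . . . . . . # # # # # . . . . # # # # . . . . . . . . . . . . . . . . . . .
216 . . . . . . . . . . . . . . . . . . . . . # # # # # # # # # # # # # . . . . . . . . . . . . . . . . . . .
220 . . . . . . . . . . . . . . . . . . . . . # # # . . . . . # # # # # . . . . . . . . . . . . . . . . . . .
224 . . . . . . . . . . . . . . . . . . . . . . # # . . . . . . . # # # . . . . . . . . . . . . . . . . . . .
228 . . . . . . . . . . . . . . . 
[... 4241 characters left out ...]
 + + + + + + + + + + + . # # # # # # # + - - + + - - . . . . . . . . . . . . . .
325 . . . . . . . . . . . . . . . . - - - - - - - - - - + + + + + + + + + # # # # + - - - - - . . . . . . . . . . . . . . .
329 . . . . . . . . . . . . . . . . . . . . . . - - - - - - - - - - + + + + + + + + . - - - . . . . . . . . . . . . . . . .
333 . . . . . . . . . . . . . . . . . . . . . . . . . . . . . - - - - - - - - - - . - - - - . . . . . . . . . . . . . . . .
337 . . . . . . . . . . . . . . . . . . . . . . . . . . . . . . . . . . . - - - - . . . - . . . . . . . . . . . . . . . . .
341 . . . . . . . . . . . . . . . . . . . . . . . . . . . . . . . . . . . . . . . . . . . . . . . . . . . . . . . . . . . .
```

The tub sits level between the rails, the catch is back exactly where it started, and the small tub and the green look-alikes haven't moved. Handing in.

```bash
python3 -c "
from station import ctrl
print(ctrl.finish_job())"
```

```text
the job is handed in; nothing more can be done
None
```

The larger tub is parked in the metal bay with the catch dropped behind it and the gripper clear; on the first push it tipped nose-down in the grip, so I backed off and regripped, and I handed in at about 21 s with the small tub unmoved.

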